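# Count to the third gap and push the soap tin in

### The arm

A 6-joint arm with a two-finger parallel gripper is mounted at the origin on the work surface. World frame = base frame: x ahead of the robot, y to its left, z up, the work surface at z = 0. Lengths are in m, angles in rad, forces in N, time in s.
With the tool pointing down it reaches from about 0.35 to 0.725 m from the base axis. Payload 4.3 kg.
Tool frame: the origin (TCP) lies on the centre line of the jaws, within the pads' length; the fingertips stand 22 mm ahead of it and the grasp point (between the pads) lies 3 mm ahead of it; z points along the fingers, x is the direction in which the jaws open and shut, and the axes are right-handed (so a half turn about z gives the same grasp; the last joint's range is limited). The gripper opens to 85 mm and grips with 20 to 120 N. Pads are 22 mm wide; open, the fingers measure 114 mm over their backs; the gripper's body (76 mm by 85 mm) begins 54 mm behind the grasp point. The pads swing forward as they close: fully open they stand 13 mm farther back than shut.
Start: joints at [1.017, 0.377, 0.081, 1.274, 0, 1.46], TCP at [0.247, 0.519, 0.253] pointing down, gripper open.
Joint ranges: [-2.72, 2.72], [-0.84, 1.66], [-1.02, 1.22], [-1.77, 2.12], [-1.37, 1.28], [-3.14, 3.14]. Speed limits (rad/s): [2.57, 2.57, 3.14, 3.14, 3.14, 3.14].

### API

Orientations are given as a rotation vector (axis times angle).
In Python, from plant import r, cams, job_done gives the robot as it stands.
- The arm moves only by the shell command python3 -m jog 'ROWS' [OPENING] [FORCE]. ROWS is JSON, a list of rows, each a list of 2 entries, a list of its own where there are three numbers: the shift along the tool's x, y, z each as a share of 0.2 m, from -1 to 1, then the turn about the tool's z as a share of 180 degrees, from -1 to 1. A call has 1 to 5 rows; each row is the pose to reach, as a shift and turn from the pose measured when the call began, along the tool's axes at that moment, turning the shorter way round; what a row does not reach only later rows make up. A row lasts 1/8 s, in which the tool goes at most 62.5 mm and 10.7 degrees, less where a joint would pass 70% of its speed; a pose out of reach is approached as far as the arm can. A call with a number of a shift or a turn outside -1 to 1 is refused whole. A call with a gripper value outside its range is refused whole. OPENING is the closure, from 0 (fully open) to 1 (shut), set as the call begins (- or left out, the last holds). The fingers move at their own pace and stop on an object; FORCE is the grip in N (left out, the last holds). Time passes only in rows, so rows that repeat a pose let the fingers close. It gives the time, the measured TCP pose, the force and the opening at its end, in the units of the state.
- r.observe(): the state, without advancing time (a new reading comes with each control period).
- cams.read_camera(name): name is "side" or "top" or "wrist"; returns a dict with "pixels" (420x560x3 uint8, blue, green, red), "fx", "fy", "cx", "cy" (pixels), "rvec" (rotation vector, rad) and "tvec" (3), from world to camera coordinates, as OpenCV has them; the wrist camera has in their place "T_tool_cam" (4x4, takes a point from camera to tool coordinates, whose origin is the TCP and whose axes are the tool frame's). Camera axes: x right, y down, z forward; pixel columns grow to the right and rows downward; lengths in m; the calibration is good to about 2 mm. A picture is of the moment at which its call begins: read the wrist's pose just before it. There is no depth.
- job_done(): hands the job in, once; it reports no verdict.
The state is a dict: "clock": time; "joint_pos": joint angles; "dq": joint speeds; "joint_torque": joint torques, N m; "position": TCP position; "eef_rot": TCP orientation; "force": force on the tool from outside, world axes, zero at the start; "moment": the same for the moment, N m; "opening": finger opening in m.
Only numpy, scipy, OpenCV 4.12 (cv2) and the standard library are available. Lean on these libraries where they do the work, as an engineer would, in place of code of your own. Each camera call takes 0.05 s, during which the arm holds its last target.

### The job

Count along the blue rack's top rail with a fingertip, starting at its pink end: touch the rail over the first, the second and then the third gap, in that order. Then push the yellow soap tin over the table into that third gap until it stands against the back plate, always upright and never lifted. Leave everything else where it is.

Things in the scene. Friction and masses are not known exactly. Their poses are not given: they have to be found in the camera images.
- rack: blue metal rack fixed to the table. Origin: centre of underside; x from its open front (robot's side) to its back, y to the robot's left. Five dividers 4 mm thick, 46 mm high, 80 mm apart, from x = -45 to +39 mm, form four gaps 76 mm clear, open in front and above, the table as floor. Back plate's front face at x = +37 mm; on it a steel rail, flat top 62 mm above the table
- pink_end: pink plastic end piece, 94 x 14 x 62 mm (x, y, z), fixed at one end of the rack, left or right; counting starts at this end. Origin: centre of its underside, axes as the rack's
- white_end: the like end piece in white, at the rack's other end
- tin: yellow round soap tin, closed, 56 mm in diameter, 40 mm high, about 0.16 kg, loose on the table in front of the rack. Origin: centre of its underside, z up. It slides when pushed low down by a fingertip
- rail_a: section of the steel rail over gap a (gaps run a, b, c, d from the robot's left to its right), 16 mm wide (x) and 70 mm long (y), 10 mm apart from the next; rigid. Origin: centre of its flat top; axes as the rack's
- rail_b: section of the steel rail over gap b (gaps run a, b, c, d from the robot's left to its right), 16 mm wide (x) and 70 mm long (y), 10 mm apart from the next; rigid. Origin: centre of its flat top; axes as the rack's
- rail_c: section of the steel rail over gap c (gaps run a, b, c, d from the robot's left to its right), 16 mm wide (x) and 70 mm long (y), 10 mm apart from the next; rigid. Origin: centre of its flat top; axes as the rack's
- rail_d: section of the steel rail over gap d (gaps run a, b, c, d from the robot's left to its right), 16 mm wide (x) and 70 mm long (y), 10 mm apart from the next; rigid. Origin: centre of its flat top; axes as the rack's
- gap_a (a point): point at table height in gap a, midway between its dividers, where the tin's origin is when the tin touches the back plate (28 mm in front of the plate, 54 mm behind the dividers' front ends); axes as the rack's
- gap_b (a point): point at table height in gap b, midway between its dividers, where the tin's origin is when the tin touches the back plate (28 mm in front of the plate, 54 mm behind the dividers' front ends); axes as the rack's
- gap_c (a point): point at table height in gap c, midway between its dividers, where the tin's origin is when the tin touches the back plate (28 mm in front of the plate, 54 mm behind the dividers' front ends); axes as the rack's
- gap_d (a point): point at table height in gap d, midway between its dividers, where the tin's origin is when the tin touches the back plate (28 mm in front of the plate, 54 mm behind the dividers' front ends); axes as the rack's
- nail_brush: small wooden nail brush, 44 x 42 x 30 mm, standing in gap a; leave alone. Origin: centre of its underside
- soap_box: white soap box, 46 x 50 x 30 mm, standing in gap d; leave alone. Origin: centre of its underside
- tumbler: stainless steel tumbler, 74 mm wide at the rim, 105 mm high, on the table at the robot's left; leave alone. Origin: centre of its underside
- basin: pink plastic basin, 250 mm across, 90 mm high, at the far left; leave alone. Origin: centre of its underside
- peg_coil: coiled green and white peg strip, 110 mm across, 23 mm high, on the table at the right; leave alone. Origin: centre of its underside
- brush: wooden brush about 200 mm long, lying at the right; leave alone. Origin: on its underside
- softener: blue bottle, 72 mm wide, 190 mm high, at the far right; leave alone. Origin: centre of its underside
Things that resemble listed ones, but are neither listed nor needed, are in the scene too. There is more than one size of the tin; the job needs the largest.

How it is judged:
On the way, in this order (a step that is already met when the one before it is completed fails the run):
1. a fingertip touches the rail over the first gap from the pink end (((horizontal distance between pink_end and gap_a below 0.12 m and contact force between the fingers and rail_a above 0.5 N) or (horizontal distance between pink_end and gap_d below 0.12 m and contact force between the fingers and rail_d above 0.5 N))), for 0.05 s.
2. a fingertip touches the rail over the second gap from the pink end (((horizontal distance between pink_end and gap_a below 0.12 m and contact force between the fingers and rail_b above 0.5 N) or (horizontal distance between pink_end and gap_d below 0.12 m and contact force between the fingers and rail_c above 0.5 N))), for 0.05 s.
3. a fingertip touches the rail over the third gap from the pink end (((horizontal distance between pink_end and gap_a below 0.12 m and contact force between the fingers and rail_c above 0.5 N) or (horizontal distance between pink_end and gap_d below 0.12 m and contact force between the fingers and rail_b above 0.5 N))), for 0.05 s.
4. the tin stands home in the third gap from the pink end (((horizontal distance between pink_end and gap_a below 0.12 m and (x of tin in the frame of gap_c between -0.01 and 0.01 m and y of tin in the frame of gap_c between -0.02 and 0.02 m)) or (horizontal distance between pink_end and gap_d below 0.12 m and (x of tin in the frame of gap_b between -0.01 and 0.01 m and y of tin in the frame of gap_b between -0.02 and 0.02 m))) and height (world z) of tin below 0.006 m and angle between tin's own z axis and vertical below 0.1 rad), for 0.2 s.
At the end, for the whole second after the job is handed in: The tin stands upright (within 0.1 rad) on the table, at rest and not held, in the third gap counted from the pink end, its origin within 10 mm of the point where it touches the back plate (along the gap; within 20 mm across it). No bystander has moved more than 20 mm (all of step 4 and linear speed of tin below 0.01 m/s and distance of each of nail_brush, soap_box, tumbler, basin, peg_coil, brush, softener from where it was at the start of the episode below 0.02 m).
It fails at once if the tin is lifted off the table (height (world z) of tin above 0.012 m).
It fails at once if the tin is tipped (angle between tin's own z axis and vertical above 0.35 rad).
It fails at once if another loose thing is moved by more than 20 mm (distance of any of nail_brush, soap_box, tumbler, basin, peg_coil, brush, softener from where it was at the start of the episode above 0.02 m).
It also fails if it takes over 64 s, if anything falls off the work surface, if the arm or the gripper's body presses on something with over 40 N, if the wrist force passes 120 N, or if a joint passes its speed limit or range.

## Working session

There is one attempt and no reset: what is moved stays moved. The work goes in short steps, Python scripts to look and compute and a shell command to move; the robot and the scene stay as the last step left them, time stands still between calls to the robot, and variables do not carry over. Pictures are saved under pics/ and viewed, and the job is handed in when it is done.

```bash
ls; mkdir -p pics; python3 - <<'E'
from plant import r,cams
import cv2
s=r.observe();print(s)
for n in("side","top","wrist"):
    c=cams.read_camera(n);cv2.imwrite(f"pics/{n}0.png",c["pixels"]);print(n,{k:v for k,v in c.items() if k!="pixels"})
E
```

```text
pics
{'clock': 0.0, 'joint_pos': array([1.01672545e+00, 3.78031264e-01, 7.96487166e-02, 1.27442918e+00,
       1.31245533e-05, 1.46052984e+00]), 'dq': array([ 0.00156267,  0.00023979, -0.00015472, -0.00074823, -0.00053693,
        0.00025317]), 'joint_torque': array([-1.91581439e-04, -4.63605237e+01,  2.69874126e+01,  2.09337595e-02,
       -2.93774792e-04, -1.83949155e-06]), 'position': array([0.24654171, 0.51878465, 0.25238784]), 'eef_rot': array([ 2.65514305,  1.67759999, -0.00285439]), 'force': array([-0.07086884,  0.07743174,  0.31787762]), 'moment': array([0.0212201 , 0.01188835, 0.0102841 ]), 'opening': 0.08518684068173615}
side {'fx': 466.63052619801283, 'fy': 466.63052619801283, 'cx': 281.77215200491236, 'cy': 206.7283761857063, 'rvec': array([ 2.09694092, -0.72752196,  0.35578518]), 'tvec': array([-0.42379719,  0.24966856,  1.202055  ])}
top {'fx': 427.1906840494062, 'fy': 427.1906840494062, 'cx': 284.8642614904597, 'cy': 213.88612403281834, 'rvec': array([ 2.06476736, -2.1221607 ,  0.25257834]), 'tvec': array([-0.01475466,  0.55583752,  0.9902384 ])}
wrist {'fx': 358.77162695740907, 'fy': 358.77162695740907, 'cx': 285.0897653551384, 'cy': 218.38876180040685, 'T_tool_cam': array([[ 9.99999980e-01, -1.58025544e-04, -1.19209717e-04,
         1.02884423e-03],
       [ 1.83509243e-04,  9.65875085e-01,  2.59008274e-01,
        -6.51374555e-02],
       [ 7.42117717e-05, -2.59008291e-01,  9.65875095e-01,
        -1.21147465e-01],
       [ 0.00000000e+00,  0.00000000e+00,  0.00000000e+00,
         1.00000000e+00]])}
```

View pics/top0.png

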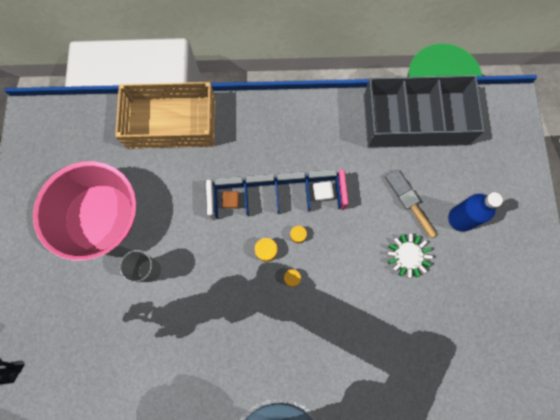

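View pics/side0.png

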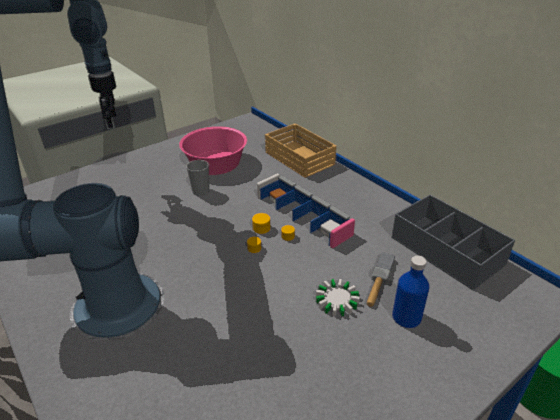

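View pics/wrist0.png

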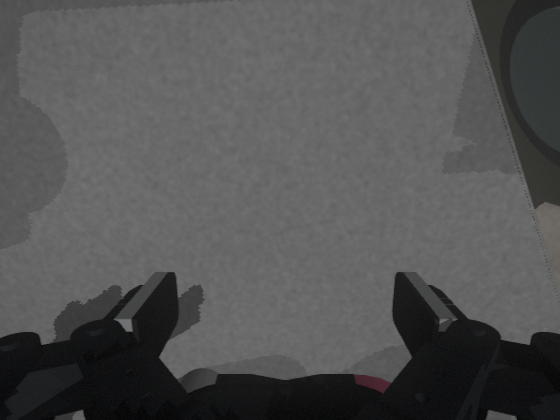

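Top view: the pink end is at the right (343,190) and the white end at the left (210,198), so the order is d, c, b. The tin goes into gap b. There are three yellow tins, at (265,249), (299,234) and (292,278), and the first looks largest. Next I measure them.

```bash
cat > h.py <<'E'
import numpy as np,cv2
from scipy.spatial.transform import Rotation as R
from plant import r,cams
def ray(c,px,z):
    Rm=cv2.Rodrigues(np.array(c["rvec"]))[0];t=np.array(c["tvec"])
    o=-Rm.T@t;d=Rm.T@np.array([(px[0]-c["cx"])/c["fx"],(px[1]-c["cy"])/c["fy"],1])
    return o+d*(z-o[2])/d[2]
def blobs(img,lo,hi,mn=40):
    h=cv2.cvtColor(img,cv2.COLOR_BGR2HSV);m=cv2.inRange(h,np.array(lo),np.array(hi))
    cs,_=cv2.findContours(m,cv2.RETR_EXTERNAL,cv2.CHAIN_APPROX_NONE)
    return [c for c in cs if cv2.contourArea(c)>mn],m,h
E
python3 - <<'E'
from h import *
for n in("top","side"):
    c=cams.read_camera(n);img=c["pixels"]
    b,m,h=blobs(img,(15,150,60),(32,255,255))
    for k in b:
        (x,y),(w,hh),a=cv2.minAreaRect(k)
        print(n,"yel",x,y,w,hh,cv2.contourArea(k),"z.04",ray(c,(x,y),.04)[:2].round(4),"z.02",ray(c,(x,y),.02)[:2].round(4))
    b,m,h=blobs(img,(160,100,80),(179,255,255))
    for k in b: print("pink",cv2.boundingRect(k),cv2.minAreaRect(k),ray(c,cv2.minAreaRect(k)[0],.062).round(4))
    cr=img[150:300,180:380] if n=="top" else img[160:280,230:380]
    cv2.imwrite(f"pics/{n}1.png",cv2.resize(cr,None,fx=4,fy=4,interpolation=cv2.INTER_CUBIC))
E
```

```text
top yel 291.79998779296875 277.5999755859375 15.811387062072754 16.443843841552734 203.0 z.04 [ 0.4007 -0.0427] z.02 [ 0.4025 -0.043 ]
top yel 265.5 249.5 21.0 21.0 364.5 z.04 [0.4719 0.0206] z.02 [0.4751 0.0215]
top yel 298.0000305175781 234.00001525878906 15.811387062072754 15.811387062072754 188.5 z.04 [ 0.509  -0.0616] z.02 [ 0.5129 -0.0623]
pink (338, 170, 10, 39) ((342.9425964355469, 188.86883544921875), (38.11555099487305, 7.333395957946777), 84.80557250976562) [ 0.6173 -0.1782  0.062 ]
pink (33, 163, 103, 97) ((83.80000305175781, 211.89999389648438), (97.93977355957031, 99.28141021728516), 26.56505012512207) [0.5755 0.4712 0.062 ]
side yel 253.5 244.5 15.0 13.0 172.0 z.04 [ 0.3834 -0.0677] z.02 [ 0.3962 -0.0479]
side yel 287.5 232.5 15.0 13.0 161.5 z.04 [ 0.4922 -0.0859] z.02 [ 0.5075 -0.0665]
side yel 260.9939270019531 222.94512939453125 20.42983627319336 17.227319717407227 292.5 z.04 [ 4.584e-01 -2.000e-04] z.02 [0.4729 0.0211]
pink (330, 218, 25, 30) ((341.88458251953125, 232.57693481445312), (15.808956146240234, 34.11406326293945), 56.3099365234375) [ 0.5958 -0.2043  0.062 ]
pink (179, 127, 68, 48) ((212.5, 150.5), (47.0, 67.0), 90.0) [0.5584 0.443  0.062 ]
```

View pics/top1.png

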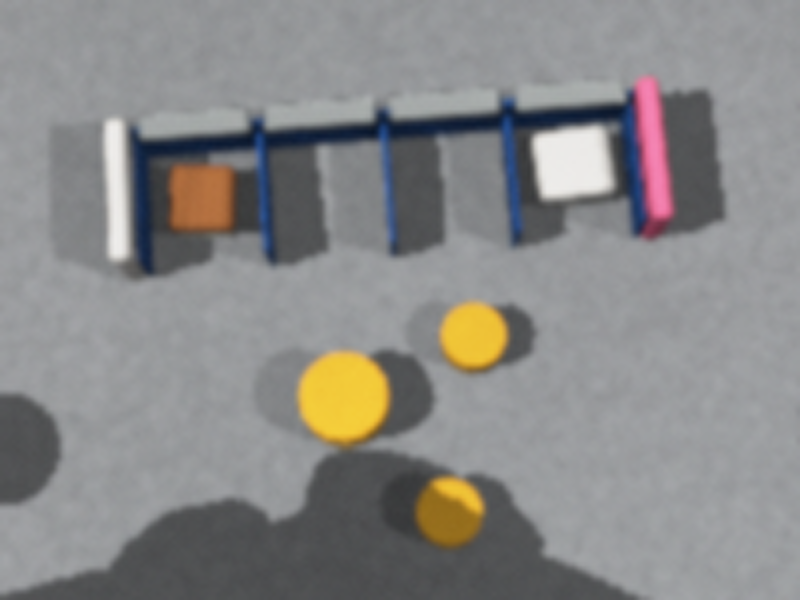

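View pics/side1.png

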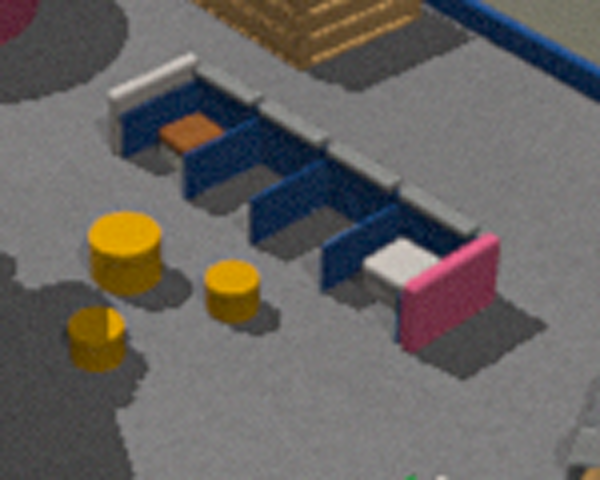

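```bash
python3 - <<'E'
from h import *
c=cams.read_camera("top");img=c["pixels"]
Rm=cv2.Rodrigues(np.array(c["rvec"]))[0];print("cam",-Rm.T@c["tvec"])
P={}
for k,(u,v) in dict(d=(570,95),c=(443,104),b=(320,113),a=(193,125)).items():
    P[k]=ray(c,(180+u/4-.4,150+v/4-.4),.062);print(k,P[k].round(4))
# rail mask: pale grey in the crop
h=cv2.cvtColor(img,cv2.COLOR_BGR2HSV)
print(h[170:190:2,320], h[180,270:282])
for f,(u,v) in dict(d1=(516,243),c1=(394,253),b1=(272,263)).items(): print(f,ray(c,(180+u/4-.4,150+v/4-.4),.0).round(4))
# divider tops: 
for f,(u,v) in dict(dl=(513,238),cl=(389,248),bl=(267,258)).items(): print(f,"z.046",ray(c,(180+u/4-.4,150+v/4-.4),.046).round(4))
d=P['a']-P['d'];print(np.linalg.norm(d[:2])/3, np.arctan2(-d[0],d[1]))
E
```

```text
cam [ 0.30352287 -0.02681064  1.09402934]
d [ 0.66   -0.1276  0.062 ]
c [ 0.6563 -0.0467  0.062 ]
b [0.6525 0.0316 0.062 ]
a [0.6468 0.1122 0.062 ]
[[100   5 157]
 [ 83   6 171]
 [ 78   7 171]
 [ 95  13 119]
 [109 167  55]
 [110 122  69]
 [ 90   3 165]
 [ 20   3 233]
 [ 15   4 235]
 [ 20   3 235]] [[ 99  15 120]
 [ 99  15 116]
 [105  19 107]
 [107  43  83]
 [110 113  63]
 [109 180  68]
 [109 171  67]
 [109 116  66]
 [108  60  76]
 [107  46  78]
 [107  48  75]
 [109  59  74]]
d1 [ 0.5795 -0.0931  0.    ]
c1 [ 0.575  -0.0124  0.    ]
b1 [0.5704 0.0681 0.    ]
dl z.046 [ 0.5712 -0.0886  0.046 ]
cl z.046 [ 0.5669 -0.0099  0.046 ]
bl z.046 [0.5625 0.0672 0.046 ]
0.08007869027560789 0.05536095112893868
```

```bash
cat >> h.py <<'E'
def go(target,yaw=None):
    s=r.observe();Rt=R.from_rotvec(s["eef_rot"]).as_matrix();p=np.array(s["position"])
    d=Rt.T@(np.array(target)-p)/.2
    t=0
    if yaw is not None:
        # tool x heading wanted, in the world; tool z down
        cur=np.arctan2(Rt[1,0],Rt[0,0]);t=-((yaw-cur+np.pi/2)%np.pi-np.pi/2)
    print("t",s["clock"],"p",p.round(4),"x-head",np.degrees(np.arctan2(Rt[1,0],Rt[0,0])).round(2),"tz",Rt[:,2].round(3),"q",np.round(s["joint_pos"],2),"F",s["force"].round(2),"op",round(s["opening"],4))
    print("shift shares",d.round(4),"turn share",round(t/np.pi,4),"max mm",np.linalg.norm(d)*200)
Y=np.pi/2+.055
O=np.array([.611,-.010]);ax=np.array([np.cos(.055),np.sin(.055)]);ay=np.array([-ax[1],ax[0]])
def rk(x,y,z): return np.append(O+x*ax+y*ay,z)
E
python3 -c "
from h import *
print(rk(.043,-.12,.15));go(rk(.043,-.12,.15),Y)"
```

```text
[ 0.66053165 -0.12745474  0.15      ]
t 0.3 p [0.2468 0.5191 0.253 ] x-head 64.57 tz [-0.    -0.001 -1.   ] q [ 1.02  0.38  0.08  1.27 -0.    1.46] F [-0.28 -0.42 -0.01] op 0.0854
shift shares [-2.0313  3.2565  0.5161] turn share -0.1588 max mm 774.5222444183572
```

```bash
python3 -m jog '[[[-0.12,0.19,0],-0.04],[[-0.25,0.4,0],-0.08],[[-0.38,0.6,0],-0.12],[[-0.5,0.8,0],-0.16],[[-0.61,0.98,0],-0.16]]' 1 20; python3 -c "
from h import *
go(rk(.043,-.12,.15),Y)"
```

```text
clock: 0.92
position: [0.3721, 0.3234, 0.2531]
eef_rot: [2.154, 2.286, -0.001]
force: [1.4, 1.0, 0.1]
opening: -0.0001
t 0.925 p [0.3721 0.3234 0.2531] x-head 93.39 tz [-0. -0. -1.] q [ 0.59  0.21 -0.15  1.21 -0.    0.53] F [1.38 1.03 0.13] op -0.0001
shift shares [-2.3354  1.3062  0.5167] turn share 0.0013 max mm 545.046577665448
```

```bash
python3 -m jog '[[[-0.22,0.12,0.02],0],[[-0.45,0.25,0.04],0],[[-0.68,0.38,0.06],0],[[-0.9,0.5,0.08],0],[[-1,0.56,0.1],0]]'; python3 -c "
from h import *
go(rk(.043,-.12,.15),Y)"
```

```text
clock: 1.55
position: [0.497, 0.1281, 0.2331]
eef_rot: [2.157, 2.283, -0.0]
force: [-0.2, -0.1, 0.9]
opening: 0.0004
t 1.55 p [0.497  0.1281 0.2331] x-head 93.23 tz [ 0.    -0.001 -1.   ] q [ 0.13  0.26 -0.14  1.17 -0.    0.07] F [-0.19 -0.08  0.95] op 0.0004
shift shares [-1.3213  0.7444  0.4168] turn share 0.0004 max mm 314.56669715210796
```

```bash
python3 -m jog '[[[-0.25,0.14,0.06],0],[[-0.5,0.28,0.12],0],[[-0.75,0.42,0.18],0],[[-0.95,0.53,0.24],0],[[-1,0.56,0.26],0]]';python3 -m jog '[[[-0.16,0.09,0.08],0],[[-0.32,0.18,0.15],0],[[-0.32,0.18,0.15],0]]'; python3 - <<'E'
from h import *
go(rk(.043,-.12,.10),Y)
for n in("top","side","wrist"):
    c=cams.read_camera(n);cv2.imwrite(f"pics/{n}2.png",c["pixels"])
    if n!="wrist": 
        cr=c["pixels"][130:300,180:400] if n=="top" else c["pixels"][130:280,230:390]
        cv2.imwrite(f"pics/{n}2.png",cv2.resize(cr,None,fx=3.5,fy=3.5,interpolation=cv2.INTER_CUBIC))
E
```

```text
clock: 2.17
position: [0.6207, -0.0679, 0.1799]
eef_rot: [2.162, 2.28, -0.002]
force: [-0.1, 0.6, -1.0]
opening: 0.0002
clock: 2.55
position: [0.6599, -0.1309, 0.1482]
eef_rot: [-2.162, -2.276, 0.003]
force: [0.4, 1.1, 0.5]
opening: -0.0001
t 2.55 p [ 0.6599 -0.1309  0.1482] x-head 92.94 tz [-0.003 -0.    -1.   ] q [-0.29  0.62  0.21  1.16 -0.   -0.34] F [0.4  1.11 0.47] op -0.0001
shift shares [0.0173 0.0047 0.2411] turn share -0.0012 max mm 48.3581156382727
```

View pics/wrist2.png

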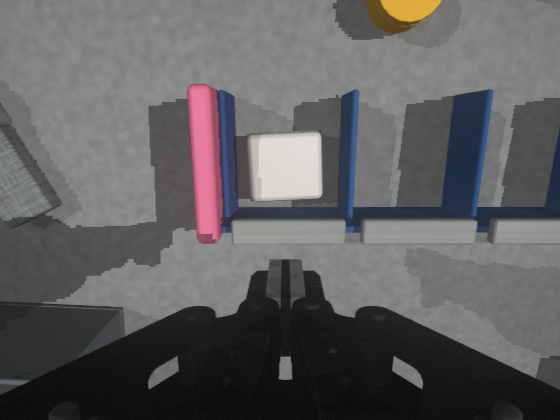

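View pics/side2.png

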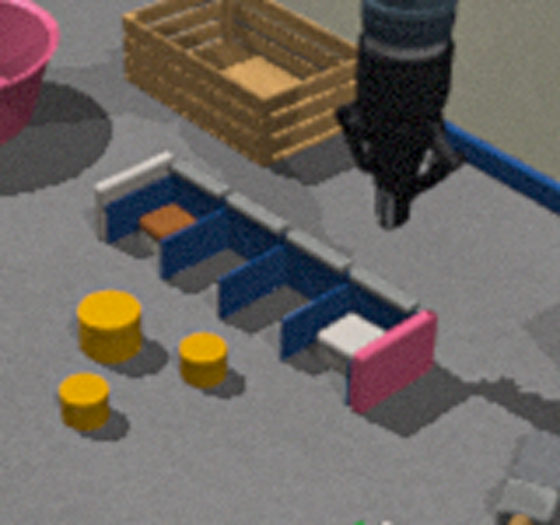

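```bash
cat >> h.py <<'E'
def wray(px,z,s=None,c=None):
    T=np.array(c["T_tool_cam"]);Rt=R.from_rotvec(s["eef_rot"]).as_matrix()
    o=Rt@T[:3,3]+s["position"];d=Rt@T[:3,:3]@np.array([(px[0]-c["cx"])/c["fx"],(px[1]-c["cy"])/c["fy"],1])
    return o+d*(z-o[2])/d[2]
E
python3 - <<'E'
from h import *
s=r.observe();c=cams.read_camera("wrist")
for n,px,z in [("d front L",(233,220),.062),("d frontR",(344,220),.062),("d back L",(233,243),.062),("d backR",(344,243),.062),("c backR",(476,242),.062),("c backL",(364,243),.062),("c front",(361,219),.062),("div cd front",(358,91),.046),("div cb front",(492,91),.046),("pink front",(200,85),.062),("pink back",(208,242),.062)]:
    print(n,wray(px,z,s,c).round(4))
E
```

```text
d front L [ 0.6538 -0.1598  0.062 ]
d frontR [ 0.6502 -0.0927  0.062 ]
d back L [ 0.6685 -0.1596  0.062 ]
d backR [ 0.6648 -0.0913  0.062 ]
c backR [ 0.6598 -0.0102  0.062 ]
c backL [ 0.6642 -0.079   0.062 ]
c front [ 0.649  -0.0825  0.062 ]
div cd front [ 0.5748 -0.0891  0.046 ]
div cb front [ 0.5705 -0.0096  0.046 ]
pink front [ 0.5778 -0.1792  0.062 ]
pink back [ 0.6687 -0.175   0.062 ]
```

```bash
python3 -m jog '[[[0.01,0,0.12],0],[[0.017,0,0.24],0],[[0.017,0,0.28],0],[[0.017,0,0.29],0]]'; python3 -c "
from h import *
go(rk(.043,-.12,.082),Y)"
```

```text
clock: 3.25
position: [0.6594, -0.1245, 0.0931]
eef_rot: [2.159, 2.282, -0.001]
force: [0.2, 0.9, -0.0]
opening: -0.0002
t 3.25 p [ 0.6594 -0.1245  0.0931] x-head 93.17 tz [-0. -0. -1.] q [-0.28  0.65  0.11  1.03 -0.   -0.34] F [ 0.21  0.85 -0.02] op -0.0002
shift shares [-0.015   0.0047  0.0557] turn share 0.0001 max mm 11.573780502702938
```

```bash
python3 -m jog '[[[0,0,0.02],0],[[0,0,0.04],0],[[0,0,0.044],0],[[0,0,0.048],0],[[0,0,0.052],0]]'
```

```text
clock: 3.88
position: [0.6595, -0.1245, 0.0841]
eef_rot: [2.159, 2.282, -0.0]
force: [-3.9, 1.5, 10.1]
opening: -0.0002
```

```bash
python3 -m jog '[[[0,0,0.003],0],[[0,0,0.003],0]]'; python3 -m jog '[[[0,0,-0.06],0],[[0.15,0,-0.06],0],[[0.38,0,-0.06],0],[[0.4,0,-0.06],0],[[0.4,0,-0.04],0]]'; python3 -c "
from h import *
go(rk(.043,-.04,.082),Y)"
```

```text
clock: 4.12
position: [0.6595, -0.1246, 0.0841]
eef_rot: [2.158, 2.281, -0.0]
force: [-2.5, 0.4, 5.8]
opening: -0.0003
clock: 4.75
position: [0.6558, -0.0448, 0.0926]
eef_rot: [2.157, 2.281, 0.001]
force: [0.5, 0.1, 0.8]
opening: -0.0001
t 4.75 p [ 0.6558 -0.0448  0.0926] x-head 93.21 tz [ 0.002 -0.002 -1.   ] q [-0.16  0.62  0.06  1.   -0.   -0.22] F [0.45 0.13 0.79] op -0.0001
shift shares [-0.0139  0.0008  0.0531] turn share 0.0003 max mm 10.972580132676262
```

```bash
python3 -m jog '[[[0,0,0.02],0],[[0,0,0.038],0],[[0,0,0.043],0],[[0,0,0.048],0],[[0,0,0.052],0]]';python3 -m jog '[[[0,0,0.004],0],[[0,0,0.004],0]]'; python3 -m jog '[[[0,0,-0.06],0],[[0.15,0,-0.06],0],[[0.38,0,-0.06],0],[[0.4,0,-0.06],0],[[0.4,0,-0.04],0]]'; python3 -c "
from h import *
go(rk(.043,.04,.082),Y)"
```

```text
clock: 5.38
position: [0.6559, -0.0458, 0.084]
eef_rot: [2.156, 2.279, -0.0]
force: [-6.1, -1.2, 14.0]
opening: 0.0002
clock: 5.62
position: [0.6559, -0.046, 0.0841]
eef_rot: [2.156, 2.278, 0.0]
force: [-2.0, 0.6, 7.1]
opening: -0.0
clock: 6.25
position: [0.6521, 0.0338, 0.0923]
eef_rot: [2.155, 2.278, 0.001]
force: [-0.2, -0.8, 0.2]
opening: -0.0002
t 6.25 p [0.6521 0.0338 0.0923] x-head 93.18 tz [ 0.005 -0.004 -1.   ] q [-0.04  0.61  0.04  0.99 -0.   -0.1 ] F [-0.23 -0.82  0.19] op -0.0002
shift shares [-0.0073 -0.0023  0.0515] turn share 0.0002 max mm 10.422575761912862
```

```bash
python3 -m jog '[[[0,0,0.02],0],[[0,0,0.038],0],[[0,0,0.043],0],[[0,0,0.048],0],[[0,0,0.052],0]]';python3 -m jog '[[[0,0,0.004],0],[[0,0,0.004],0]]'; python3 -m jog '[[[0,0,-0.2],0],[[0,-0.1,-0.4],0],[[0,-0.35,-0.5],0],[[0,-0.6,-0.5],0],[[0,-0.7,-0.5],0]]' 0.65; python3 - <<'E'
from h import *
go(rk(-.19,.04,.15),Y)
s=r.observe();c=cams.read_camera("wrist");cv2.imwrite("pics/w3.png",c["pixels"])
c=cams.read_camera("side");cv2.imwrite("pics/s3.png",cv2.resize(c["pixels"][130:280,210:370],None,fx=4,fy=4,interpolation=cv2.INTER_CUBIC))
E
```

```text
clock: 6.88
position: [0.6522, 0.0328, 0.084]
eef_rot: [2.155, 2.276, 0.001]
force: [-6.2, -0.6, 16.0]
opening: 0.0001
clock: 7.12
position: [0.6524, 0.0323, 0.0841]
eef_rot: [2.155, 2.275, 0.001]
force: [-2.6, -0.8, 6.8]
opening: -0.0002
clock: 7.75
position: [0.5088, 0.025, 0.1829]
eef_rot: [2.157, 2.275, -0.001]
force: [0.5, 0.1, -0.6]
opening: 0.0299
t 7.75 p [0.5088 0.025  0.1829] x-head 93.05 tz [ 0.005 -0.005 -1.   ] q [-0.07  0.27 -0.25  1.04 -0.   -0.13] F [ 0.52  0.14 -0.56] op 0.0299
shift shares [-0.0026 -0.4503  0.1627] turn share -0.0006 max mm 95.75758752679681
```

View pics/w3.png

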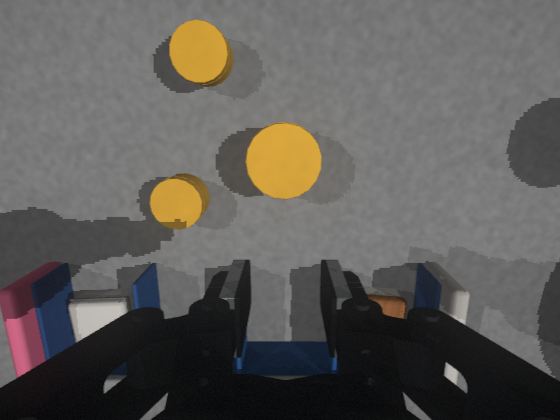

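View pics/s3.png

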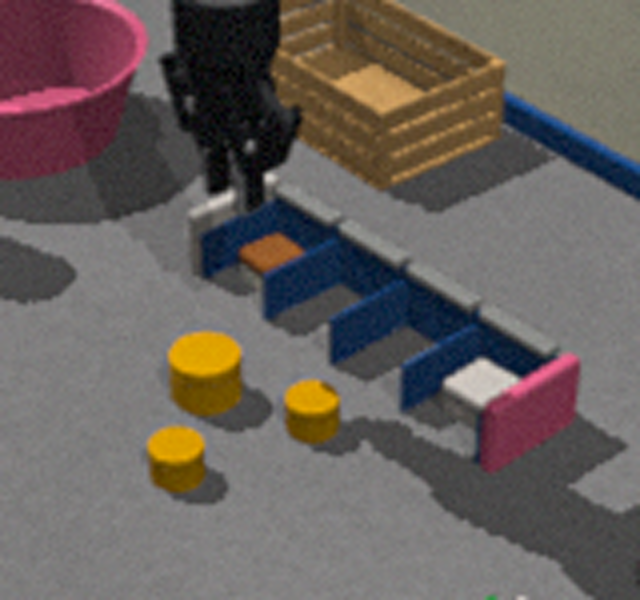

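```bash
python3 - <<'E'
from h import *
s=r.observe();c=cams.read_camera("wrist")
b,m,h=blobs(c["pixels"],(15,150,60),(32,255,255),400)
for k in b:
    (x,y),rr=cv2.minEnclosingCircle(k);e=cv2.fitEllipse(k);p=wray(e[0],.04,s,c);q=wray((e[0][0]+e[1][0]/2,e[0][1]),.04,s,c)
    l=p[:2]-O;print(e,p.round(4),"rad",np.linalg.norm(q-p).round(4),"rack xy",(l@ax).round(4),(l@ay).round(4))
l=np.array([.4727,.0213])-O;print("top est",l@ax,l@ay)
for n,px,z in [("bc div front top",(158,265),.046),("ab div?",(415,264),.046)]:
    p=wray(px,z,s,c);l=p[:2]-O;print(n,p.round(4),l@ax,l@ay)
E
```

```text
((178.93238830566406, 200.0717315673828), (51.689064025878906, 59.00215148925781), 63.84971618652344) [ 0.5063 -0.0552  0.04  ] rad 0.0195 rack xy -0.107 -0.0394
((283.13201904296875, 159.3913116455078), (74.27080535888672, 75.32603454589844), 2.146831512451172) [0.4718 0.0216 0.04  ] rad 0.0271 rack xy -0.1373 0.0392
((200.2809295654297, 51.76301193237305), (57.46043395996094, 68.88690948486328), 139.75759887695312) [ 0.4026 -0.0382  0.04  ] rad 0.0195 rack xy -0.2097 -0.0167
top est -0.13637024176681262 0.0388553363189803
bc div front top [ 0.5573 -0.0709  0.046 ] -0.05694113215457997 -0.05789782616532727
ab div? [0.5456 0.1271 0.046 ] -0.05779306053888811 0.14052563902327517
```

```bash
python3 -m jog '[[[0,-0.2,0.05],0],[[0,-0.4,0.1],0],[[0,-0.45,0.16],0],[[0,-0.45,0.16],0]]' 0.65; python3 -c "
from h import *
go(rk(-.192,.04,.036),Y)"
```

```text
clock: 8.4
position: [0.4217, 0.0199, 0.15]
eef_rot: [2.157, 2.274, 0.0]
force: [-0.5, -0.8, 0.2]
opening: 0.0297
t 8.4 p [0.4217 0.0199 0.15  ] x-head 93.02 tz [ 0.005 -0.005 -1.   ] q [-0.1   0.13 -0.52  0.91 -0.   -0.15] F [-0.47 -0.78  0.21] op 0.0297
shift shares [ 0.0016 -0.0261  0.5699] turn share -0.0007 max mm 114.10736660250845
```

```bash
python3 -m jog '[[[0,-0.026,0.2],0],[[0,-0.026,0.4],0],[[0,-0.026,0.53],0],[[0,-0.026,0.56],0],[[0,-0.026,0.565],0]]'; python3 - <<'E'
from h import *
go(rk(-.1,.04,.036),Y)
c=cams.read_camera("wrist");cv2.imwrite("pics/w4.png",c["pixels"])
c=cams.read_camera("side");cv2.imwrite("pics/s4.png",cv2.resize(c["pixels"][130:280,180:340],None,fx=4,fy=4,interpolation=cv2.INTER_CUBIC))
E
```

```text
clock: 9.02
position: [0.4187, 0.0189, 0.0374]
eef_rot: [2.156, 2.273, 0.001]
force: [0.4, 0.3, 0.2]
opening: 0.0301
t 9.025 p [0.4187 0.0189 0.0374] x-head 93.02 tz [ 0.006 -0.005 -1.   ] q [-0.1   0.27 -0.7   0.6  -0.   -0.16] F [0.4  0.25 0.2 ] op 0.0301
shift shares [0.0038 0.4522 0.0099] turn share -0.0007 max mm 90.45589535289388
```

View pics/w4.png

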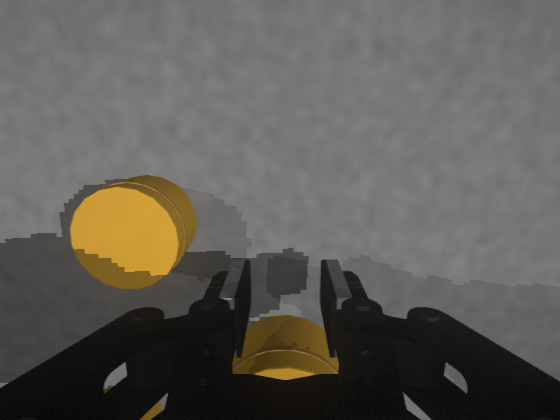

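View pics/s4.png

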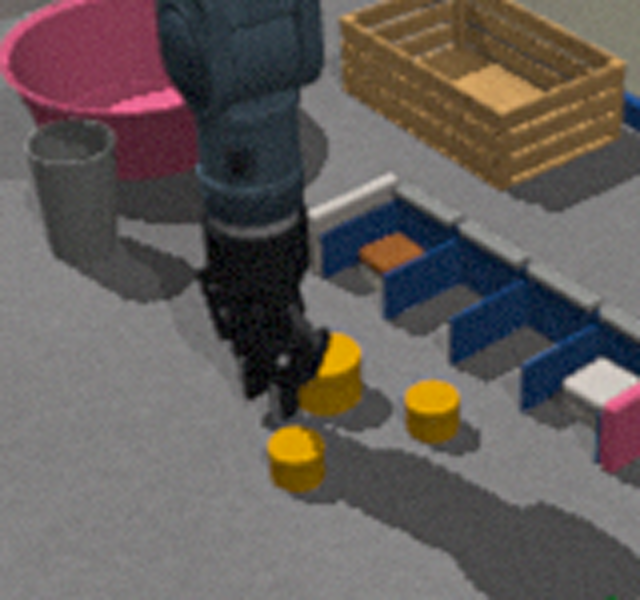

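```bash
python3 -m jog '[[[0.001,0.05,0],0],[[0.001,0.1,0],0],[[0.002,0.15,0],0],[[0.002,0.2,0],0],[[0.002,0.25,0],0]]'; python3 - <<'E'
from h import *
go(rk(-.07,.04,.037),Y)
c=cams.read_camera("top");cv2.imwrite("pics/t5.png",cv2.resize(c["pixels"][150:300,180:380],None,fx=4,fy=4,interpolation=cv2.INTER_CUBIC))
b,m,h=blobs(c["pixels"],(15,150,60),(32,255,255))
for k in b:
    p=ray(c,cv2.minAreaRect(k)[0],.04);l=p[:2]-O;print(p.round(4),cv2.boundingRect(k),l@ax,l@ay)
E
```

```text
clock: 9.75
position: [0.4693, 0.022, 0.0383]
eef_rot: [2.156, 2.273, 0.002]
force: [-2.2, -0.1, 0.8]
opening: 0.0298
t 9.75 p [0.4693 0.022  0.0383] x-head 93.03 tz [ 0.007 -0.005 -1.   ] q [-0.09  0.35 -0.57  0.64 -0.   -0.14] F [-2.17 -0.15  0.79] op 0.0298
shift shares [0.0019 0.3488 0.0088] turn share -0.0007 max mm 69.78499078749647
[ 0.4003 -0.0438  0.04  ] (284, 270, 17, 17) -0.21224726797432364 -0.02217788674185
[ 0.5077 -0.0616  0.04  ] (291, 227, 15, 16) -0.10599470988491504 -0.0458370044681269
```

View pics/t5.png

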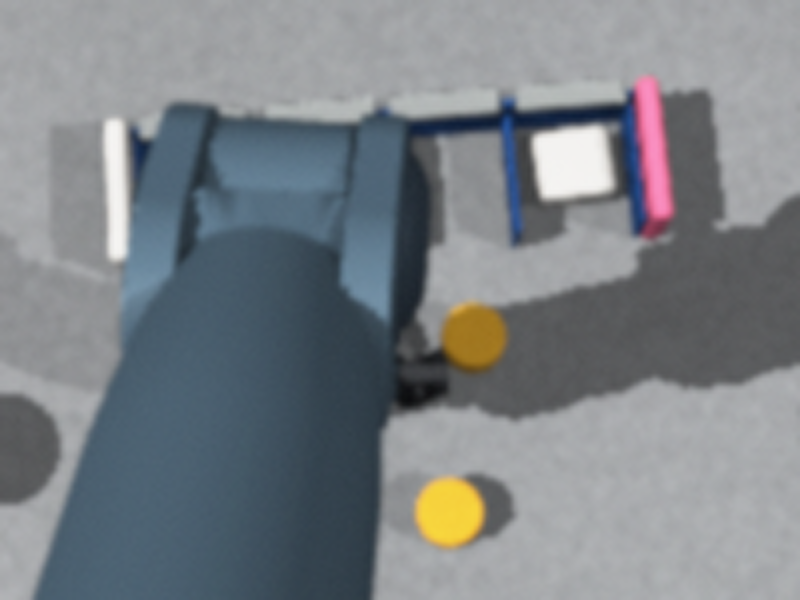

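```bash
python3 -m jog '[[[0,0.05,0],0],[[0.001,0.1,0],0],[[0.001,0.15,0],0],[[0.002,0.2,0],0],[[0.002,0.25,0],0]]'; python3 - <<'E'
from h import *
go(rk(-.026,.04,.038),Y)
c=cams.read_camera("side");cv2.imwrite("pics/s6.png",cv2.resize(c["pixels"][130:280,210:370],None,fx=4,fy=4,interpolation=cv2.INTER_CUBIC))
c=cams.read_camera("wrist");cv2.imwrite("pics/w6.png",c["pixels"])
E
```

```text
clock: 10.42
position: [0.5217, 0.0251, 0.039]
eef_rot: [2.155, 2.272, 0.005]
force: [-0.7, 0.4, -0.2]
opening: 0.03
t 10.425 p [0.5217 0.0251 0.039 ] x-head 93.03 tz [ 0.01  -0.005 -1.   ] q [-0.07  0.44 -0.43  0.69 -0.   -0.12] F [-0.71  0.38 -0.19] op 0.03
shift shares [0.001  0.3061 0.0079] turn share -0.0007 max mm 61.232590610666904
```

View pics/s6.png

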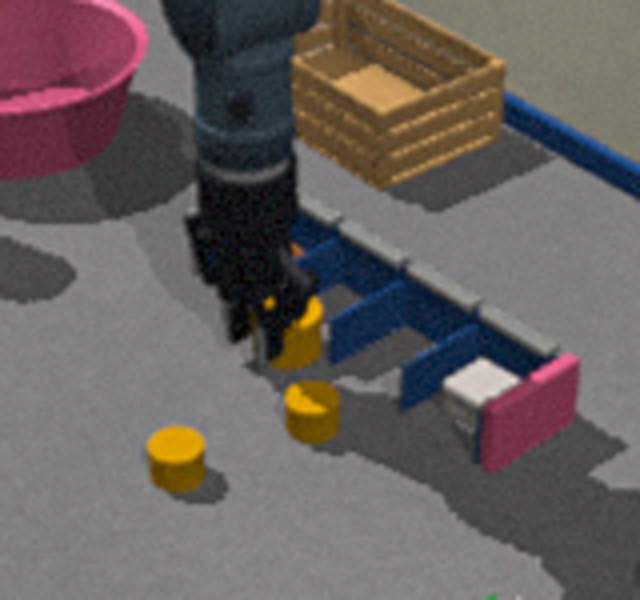

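View pics/w6.png

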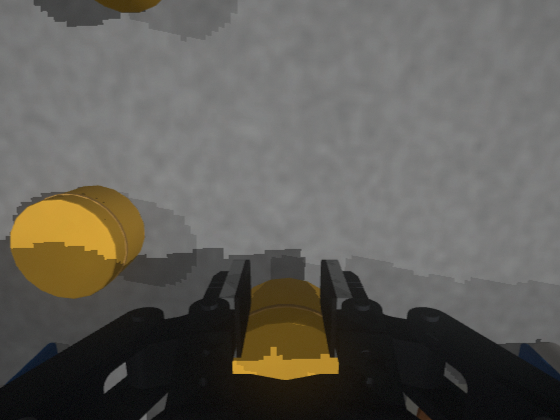

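The side and wrist views show the tin cradled between the tips, at (285,330) in the wrist view, upright and lined up with gap b's mouth. I continue slowly and watch the force.

```bash
python3 -m jog '[[[0,0.045,0],0],[[0,0.09,0],0],[[0.001,0.135,0],0],[[0.001,0.18,0],0],[[0.001,0.22,0],0]]'; python3 -c "
from h import *
go(rk(-.026,.04,.038),Y)"
```

```text
clock: 11.15
position: [0.5675, 0.0275, 0.0398]
eef_rot: [2.153, 2.271, 0.007]
force: [0.0, -0.1, -0.3]
opening: 0.0298
t 11.15 p [0.5675 0.0275 0.0398] x-head 93.03 tz [ 0.012 -0.005 -1.   ] q [-0.06  0.51 -0.3   0.75 -0.   -0.11] F [ 0.03 -0.12 -0.34] op 0.0298
shift shares [0.0009 0.0768 0.0099] turn share -0.0006 max mm 15.487685614275982
```

```bash
python3 -m jog '[[[0,0.02,0],0],[[0,0.035,0],0],[[0,0.05,0],0],[[0,0.06,0],0]]'; python3 -m jog '[[[0,0.01,0],0],[[0,0.015,0],0]]'; python3 - <<'E'
from h import *
go(rk(-.026,.04,.038),Y)
c=cams.read_camera("side");cv2.imwrite("pics/s7.png",cv2.resize(c["pixels"][130:280,210:370],None,fx=4,fy=4,interpolation=cv2.INTER_CUBIC))
E
```

```text
clock: 11.65
position: [0.5795, 0.0282, 0.0399]
eef_rot: [2.154, 2.271, 0.007]
force: [-1.3, 1.1, 0.2]
opening: 0.0296
clock: 11.9
position: [0.5826, 0.0283, 0.04]
eef_rot: [2.153, 2.271, 0.007]
force: [-1.2, 0.6, -0.8]
opening: 0.0299
t 11.9 p [0.5826 0.0283 0.04  ] x-head 93.04 tz [ 0.012 -0.005 -1.   ] q [-0.06  0.53 -0.26  0.77 -0.   -0.11] F [-1.17  0.63 -0.76] op 0.0299
shift shares [0.0008 0.0012 0.0099] turn share -0.0006 max mm 1.9967794634973997
```

View pics/s7.png

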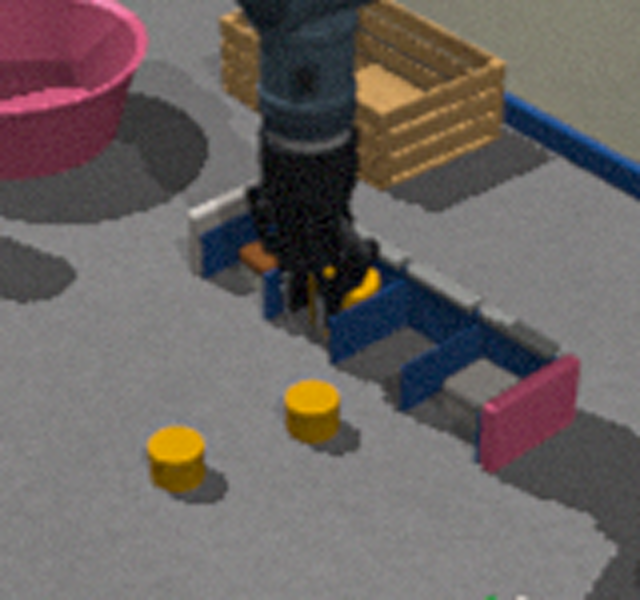

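```bash
python3 -m jog '[[[0,0.005,0],0],[[0,0.01,0],0],[[0,0.015,0],0],[[0,0.015,0],0]]';python3 -m jog '[[[0,0.005,0],0],[[0,0.01,0],0],[[0,0.01,0],0]]'
```

```text
clock: 12.45
position: [0.5857, 0.0285, 0.04]
eef_rot: [2.153, 2.271, 0.007]
force: [-0.6, -0.1, 0.8]
opening: 0.0301
clock: 12.82
position: [0.586, 0.0285, 0.0397]
eef_rot: [2.155, 2.272, 0.003]
force: [-5.1, -0.1, 2.9]
opening: 0.0298
```

```bash
python3 -m jog '[[[0,0.006,0],0],[[0,0.006,0],0]]'; python3 -m jog '[[[0,-0.05,0],0],[[0,-0.2,0],0],[[0,-0.4,0],0],[[0,-0.5,-0.1],0],[[0,-0.5,-0.3],0]]';  python3 -m jog '[[[0,0,-0.3],0],[[0,-0.1,-0.6],0],[[0,-0.2,-0.7],0],[[0,-0.2,-0.7],0]]'; python3 - <<'E'
from h import *
s=r.observe();print(s["position"])
cw=cams.read_camera("wrist");cv2.imwrite("pics/w8.png",cw["pixels"])
c=cams.read_camera("side");cv2.imwrite("pics/s8.png",cv2.resize(c["pixels"][130:280,210:370],None,fx=4,fy=4,interpolation=cv2.INTER_CUBIC))
for k in blobs(cw["pixels"],(15,150,60),(32,255,255),300)[0]:
    e=cv2.fitEllipse(k);p=wray(e[0],.04,s,cw);l=p[:2]-O;print(e,p.round(4),l@ax,l@ay)
E
```

```text
clock: 13.08
position: [0.5861, 0.0286, 0.0397]
eef_rot: [2.156, 2.273, 0.001]
force: [-5.3, -0.7, 4.2]
opening: 0.0298
clock: 13.7
position: [0.4821, 0.0238, 0.098]
eef_rot: [2.159, 2.276, -0.004]
force: [1.4, 0.4, 0.3]
opening: 0.0301
clock: 14.2
position: [0.443, 0.0224, 0.24]
eef_rot: [2.156, 2.272, 0.002]
force: [0.1, 0.1, -0.6]
opening: 0.0296
[0.44297055 0.02237633 0.2400303 ]
((284.9268493652344, 351.02777099609375), (53.903900146484375, 62.325889587402344), 0.9058229923248291) [0.6078 0.0305 0.04  ] -0.0009586187528236712 0.040574032455839584
((200.016357421875, 252.27125549316406), (39.48402404785156, 47.72418975830078), 47.64187240600586) [ 0.5038 -0.0561  0.04  ] -0.10961456401460819 -0.04010017043542628
((218.00921630859375, 140.91847229003906), (44.949161529541016, 47.221256256103516), 91.89225769042969) [ 0.3988 -0.0392  0.04  ] -0.21351334066390798 -0.01748563779165709
```

View pics/s8.png

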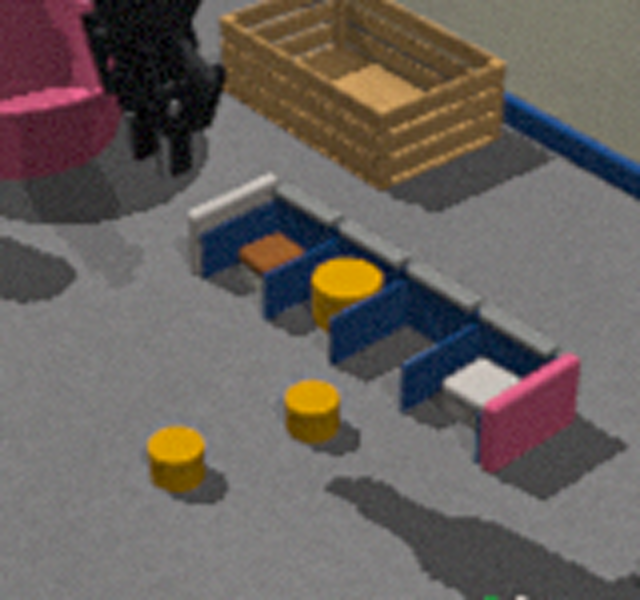

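View pics/w8.png

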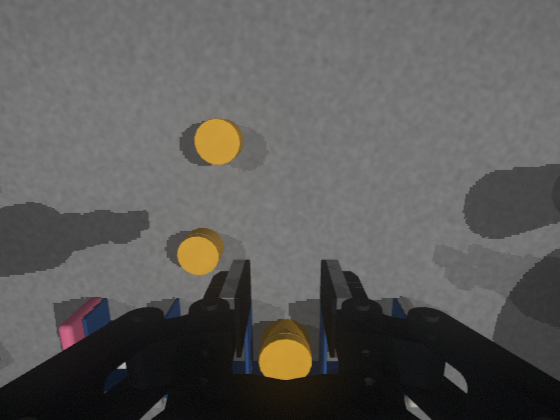

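```bash
python3 -m jog '[[[0.25,0,0],0],[[0.5,0,0],0],[[0.75,0,0],0],[[1,0,0],0],[[1,0,0],0]]'; python3 - <<'E'
from h import *
c=cams.read_camera("top");cv2.imwrite("pics/t9.png",cv2.resize(c["pixels"][150:300,180:380],None,fx=4,fy=4,interpolation=cv2.INTER_CUBIC))
for k in blobs(c["pixels"],(15,150,60),(32,255,255))[0]:
    p=ray(c,cv2.minAreaRect(k)[0],.04);l=p[:2]-O;print(cv2.boundingRect(k),p.round(4),l@ax,l@ay)
E
```

```text
clock: 14.92
position: [0.4314, 0.2249, 0.2342]
eef_rot: [2.154, 2.282, -0.005]
force: [-0.7, -0.3, 0.3]
opening: 0.0295
(284, 270, 17, 17) [ 0.4003 -0.0438  0.04  ] -0.21224726797432364 -0.02217788674185
(290, 226, 16, 17) [ 0.509  -0.0604  0.04  ] -0.10461847595152085 -0.04469980185079489
(250, 182, 23, 23) [0.6189 0.0298 0.04  ] 0.010033094950787852 0.03929604009178912
```

View pics/t9.png

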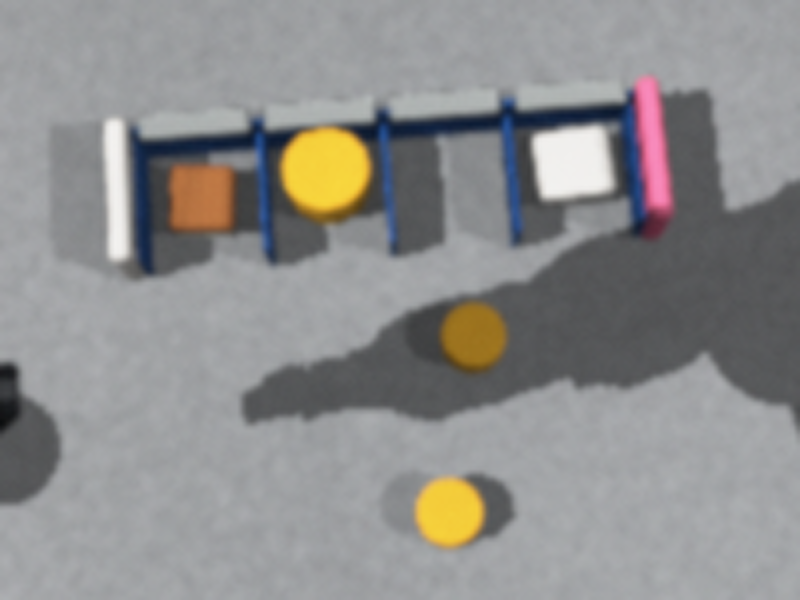

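```bash
python3 -c "
from plant import r,job_done
print(job_done())"
```

```text
the job is handed in; nothing more can be done
None
```

The tin is home in gap b, the third gap from the pink end, and the job is handed in at about 15 s of the 64 s allowed. No verdict was reported.

- **Counting:** The pink end is on the robot's right, so I touched the rail with closed fingertips over d, then c, then b. Contact forces were about 10, 14 and 16 N.
- **Pushing:** I pushed the largest yellow tin straight into gap b with the two tips about 30 mm apart, cradling it low. I stopped when the force rose to about 5 N, with the tips no longer advancing against the back plate.
- **Final checks:**
  - **Tin position:** the last top view puts the tin 10 mm along the rack and 39 mm across, against a target of 9 and 40.
  - **Contact and tilt:** in the top view the tin touches the plate. It stands upright in the side and top views.
  - **Everything else:** the nail brush, soap box and the two smaller tins look unmoved. I did not measure the tumbler, basin, peg coil, brush or softener again, but the arm never went near them at low height.
- **Disagreements:**
  - **Rack position:** my estimates of where the rack starts along x differed by up to about 6 mm between features, so I relied on the contact force to judge the stop.
  - **Wrist camera:** the last wrist-camera fit put the tin about 11 mm short along the gap. I set it aside because the visible side wall of the tin distorts that fit.

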